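Hold a slide carrier flush on the tilted viewer stage

ROBOT

A 7-joint arm with a two-finger parallel gripper is mounted at the origin on the work surface. World frame = base frame: x ahead of the robot, y to its left, z up, the work surface at z = 0. Lengths are in m, angles in rad, forces in N, time in s.
With the tool pointing down it reaches from about 0.425 to 0.975 m from the base axis. Payload 16.7 kg.
Tool frame: the origin (TCP) lies midway between the tips of the shut fingers; the grasp point (between the pads) lies 19 mm behind it; z points along the fingers, y is the line along which they close (so a half turn about z gives the same grasp; the last joint's range is limited). The gripper opens to 85 mm and grips with 20 to 120 N. Pads are 22 mm wide; open, the fingers measure 114 mm over their backs; the gripper's body (76 mm by 85 mm) begins 54 mm behind the grasp point. The pads swing forward as they close: fully open they stand 13 mm farther back than shut.
Start: joints at [-1.302, 0.426, 0.074, 1.606, -0.034, 1.111, -0.067], TCP at [0.274, 0.617, 0.231] pointing down, gripper open.
Joint ranges: [-2.85, 2.85], [-0.5, 2.14], [-1.23, 1.37], [0.21, 2.46], [-1.02, 4.16], [0.16, 2.05], [-2.73, 2.73]. Speed limits (rad/s): [1.89, 1.89, 2.39, 2.39, 3.01, 3.01, 3.01].

INTERFACE

Orientations are given as [roll, pitch, yaw] about the fixed x, y, z axes, in that order (R = Rz(yaw) Ry(pitch) Rx(roll)).
In Python, from cell import telemetry, vision, workorder gives the robot as it stands.
- The arm moves only by the tool jog_arm, never from a script. Its argument "steps" is a list that holds one entry, the list of rows, each a list of 5 numbers: the closure in counts, from 0 (fully open) to 255 (shut), then the shift along the tool's x, y, z in cm, then the turn about the tool's z in rad. A call has 1 to 10 rows; each row shifts and turns the commanded pose from where the row before left it, along the tool's axes as they then stand; what a row does not reach is not made up. A row lasts 1/12 s, in which the tool goes at most 41.7 mm and 7.16 degrees, less where a joint would pass 70% of its speed; a pose out of reach is approached as far as the arm can. A call is refused whole if a number of a shift passes 4.17 or a number of a turn 0.125, either way. A call with a gripper value outside its range is refused whole. The fingers move at their own pace and stop on an object; "grip_force" is the grip in N (left out, the last holds). Time passes only in rows, so rows that do not move let the fingers close. It gives the time, the measured TCP pose, the force, the opening and the grip force at its end, in the units of the state.
- telemetry.get_state(): the state, without advancing time (a new reading comes with each control period).
- vision.grab_frame(name): name is "side" or "top" or "wrist"; returns a dict with "image" (400x640x3 uint8, red, green, blue), "intrinsics" (3x3 intrinsics, pixels), "rvec" (rotation vector, rad) and "tvec" (3), from world to camera coordinates, as OpenCV has them; the wrist camera has in their place "tool_from_camera" (4x4, takes a point from camera to tool coordinates, whose origin is the TCP and whose axes are the flange's). Camera axes: x right, y down, z forward; pixel columns grow to the right and rows downward; lengths in m; the calibration is good to about 2 mm. A picture is of the moment at which its call begins: read the wrist's pose just before it. There is no depth.
- workorder.sign_off(): hands the job in; it is judged then, once.
The state is a dict: "time_s": time; "joints": joint angles; "qvel": joint speeds; "joint_torque": joint torques, N m; "ee_pos": TCP position; "ee_rot": TCP orientation; "contact_force": force on the tool from outside, world axes, zero at the start; "torque": the same for the moment, N m; "finger_gap": finger opening in m; "grasp_force": force on a finger pad.
Only numpy, scipy, OpenCV 4.12 (cv2) and the standard library are available. Lean on these libraries where they do the work, as an engineer would, in place of code of your own. Each camera call takes 0.05 s, during which the arm holds its last target. There are 200 camera calls.

TASK

Pick up the slide carrier with the blue tab, lift it off the bench, tilt it to match the sloping stage of the slide viewer and press it gently, centred and lengthwise up the slope, flush on both sprung bars so that each bar is pushed in to about half of its travel. Finish while still gripping the carrier and holding it steady there: do not let go. Leave the yellow-tabbed carrier, the tip box, the tube box and the bottle alone.

Things in the scene. Friction and masses are not known exactly. Their poses are not given: they have to be found in the camera images.
- carrier: The wanted slide carrier, loose, 56 to 112 g, lying flat on the bench: a white plate 80 (its x) x 44 (its y) x 6 mm with a glass slide let into it, and on its middle an upright BLUE grip tab 34 (x) x 12 (y) mm reaching from 6 to 46 mm above the underside. Origin: centre of the underside; z up through the tab. Grip the tab across its 12 mm (along y). Either way round is the same.
- other_carrier: A second carrier of the same shape with a YELLOW tab, lying flat on the bench; not to be disturbed. Origin: centre of the underside. The two carriers may have swapped places.
- viewer: The slide viewer's white base, fixed to the bench, 170 (x) x 130 (y) x 40 mm high. Origin: centre of the underside. It carries a grey tilting stage plate (130 x 96 x 12 mm), hinged along y at its low edge 66 mm before the origin and 52 mm above the bench, with its far (+x) end raised. The tilt is clamped stiffly, 12 to 31 degrees from level, different each time.
- face (a point): Centre of the stage plate's upper face (at the cream-coloured lit window). Its x points up the slope, y along the level hinge, z out of the face (up and back towards the robot). The tops of the two sprung bars lie 14 mm above this point along z when not pressed.
- lower_bar (a joint): Orange sprung bar, 12 (face x) x 60 (face y) mm, centred 28 mm down the slope from point face. Value: how far it is pushed in along -z of the face, m; 0 out, travel 0.008. Spring 600 N/m with 0.6 N preload (about 3 N at half travel).
- upper_bar (a joint): Red sprung bar, the same size and spring as the orange one, centred 28 mm up the slope from point face. Value: how far it is pushed in, m; 0 out, travel 0.008. Both bars at half travel take about 6 N in all.
- tip_box: Navy box with an orange top full of yellow tips, loose, 115 x 80 x 67 mm; leave alone. Origin: centre of the underside.
- tube_box: Yellow box with a whitish lid, loose, 77 x 77 x 52 mm; leave alone. Origin: centre of the underside.
- bottle: Amber jar with a white cap, loose, 54 mm across, 90 mm high; leave alone. Origin: centre of the underside.
Mind the look-alikes: they are no part of the job. Of the things shaped like the viewer, the white one is meant.

How it is judged:
On the way, in this order (a step that is already met when the one before it is completed fails the run):
1. the blue-tabbed carrier is lifted off the bench in the gripper (height (world z) of carrier above 0.03 m and contact force between the fingers and carrier above 1 N), for 0.2 s.
2. the carrier is flush on both bars, both pushed in (value of joint each of lower_bar, upper_bar above 0.0015 m and angle between the z axis of carrier and the z axis of face, either way round below 0.06 rad), for 0.3 s.
At the end, for the whole second after the job is handed in: The blue-tabbed carrier, still gripped, is held at rest on both sprung bars: each bar pushed in between 1.5 and 6.8 mm of its 8 mm, the carrier parallel to the face within 0.06 rad, lengthwise up the slope within 0.12 rad, and centred on the face within 9 mm each way (all of step 2 and contact force between the fingers and carrier above 1 N and value of joint each of lower_bar, upper_bar below 0.0068 m and angle between the x axis of carrier and the x axis of face, either way round below 0.12 rad and x of carrier in the frame of face between -0.009 and 0.009 m and y of carrier in the frame of face between -0.009 and 0.009 m and z of carrier in the frame of face between 0.005 and 0.0135 m and linear speed of carrier below 0.02 m/s); the arm keeps its last pose, push and grip.
It fails at once if the carrier is pressed hard (over 25 N) on the viewer (contact force between carrier and viewer above 25 N).
It fails at once if the yellow-tabbed carrier is disturbed (moved over 15 mm) (distance of other_carrier from where it was at the start of the episode above 0.015 m).
It fails at once if the tip box, tube box or bottle is disturbed (moved over 20 mm) (distance of any of tip_box, tube_box, bottle from where it was at the start of the episode above 0.02 m).
It also fails if it takes over 48 s, if anything falls off the work surface, if the arm or the gripper's body presses on something with over 40 N, if the wrist force passes 120 N, or if a joint passes its speed limit or range.

## Working session

There is one attempt and no reset: what is moved stays moved. The work goes in short steps, Python scripts to look and compute and a tool call to move; the robot and the scene stay as the last step left them, time stands still between calls to the robot, and variables do not carry over. Pictures are saved under pics/ and viewed, at most 10 in all, crops included, and the job is handed in when it is done.

Besides the shell and the picture viewer there is one more tool, called after ">>>" as name([rows], argument=value, ...), one row to a line, values as JSON. jog_arm: Moves the arm, as the interface text tells. Its arguments: {"type":"object","properties":{"steps":{"type":"array","items":{"type":"array","items":{"type":"array","items":{"type":"number"}}}},"grip_force":{"type":"number"}},"required":["steps"]}

```bash
mkdir -p pics; cat > h.py <<'E'
import numpy as np,cv2
from scipy.spatial.transform import Rotation as R
from cell import telemetry,vision,workorder
def grab(n,save=None):
    s=telemetry.get_state();f=vision.grab_frame(n);K=np.array(f['intrinsics'],float)
    if n=='wrist':
        T=np.eye(4);T[:3,:3]=R.from_euler('xyz',s['ee_rot']).as_matrix();T[:3,3]=s['ee_pos']
        C=T@np.array(f['tool_from_camera']);Rc=C[:3,:3];o=C[:3,3]
    else:
        Rw=cv2.Rodrigues(np.array(f['rvec'],float))[0];Rc=Rw.T;o=-Rw.T@np.array(f['tvec'],float).ravel()
    im=np.array(f['image'])
    if save: cv2.imwrite('pics/'+save,im[:,:,::-1])
    return im,K,Rc,o
def ray(c,u,v):
    im,K,Rc,o=c;d=Rc@np.linalg.inv(K)@np.array([u,v,1.]);return o,d/np.linalg.norm(d)
def onz(c,u,v,z):
    o,d=ray(c,u,v);return o+d*(z-o[2])/d[2]
def tri(c1,p1,c2,p2):
    o1,d1=ray(c1,*p1);o2,d2=ray(c2,*p2)
    t=np.linalg.lstsq(np.c_[d1,-d2],o2-o1,rcond=None)[0]
    a=o1+t[0]*d1;b=o2+t[1]*d2;return (a+b)/2,np.linalg.norm(a-b)
def proj(c,P):
    im,K,Rc,o=c;q=K@Rc.T@(np.array(P)-o);return q[:2]/q[2]
E
python3 - <<'E'
from h import *
for n in('top','side'):
    c=grab(n,n+'1.png');print(n,c[3],c[2][:,2],c[1][0,0])
c=grab('wrist','wrist1.png')
print(telemetry.get_state())
E
ls
```

```text
top [0.36858612 0.06165731 1.21500809] [ 0.17045459  0.00590543 -0.98534784] 386.501804304724
side [ 0.3565488  -0.64776116  0.63559142] [ 0.22143035  0.76581295 -0.60373763] 394.61174043583105
{'time_s': 0.15, 'joints': array([-1.30249037,  0.42659313,  0.07385219,  1.60644287, -0.03412027,
        1.11080062, -0.06707885]), 'qvel': array([ 0.00130806, -0.00058242,  0.00020275, -0.00123038,  0.00183652,
       -0.00013204, -0.00268317]), 'joint_torque': array([ 5.17312161e-03, -9.50315094e+01,  3.76435116e+00, -4.63764846e+01,
        1.94418960e-02,  7.74396351e-03,  3.07567774e-06]), 'ee_pos': array([0.27377143, 0.6166489 , 0.23077571]), 'ee_rot': array([-3.14060831e+00,  4.34829721e-05,  2.72377104e+00]), 'contact_force': array([ 0.92141698, -0.49221875,  0.66865971]), 'torque': array([-0.00972761, -0.00373699,  0.0545473 ]), 'grasp_force': 0.0, 'finger_gap': 0.08523691845938146}
h.py
pics
```

View pics/top1.png

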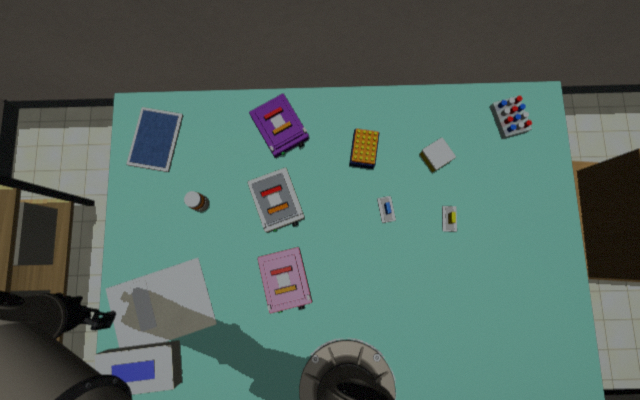

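View pics/side1.png

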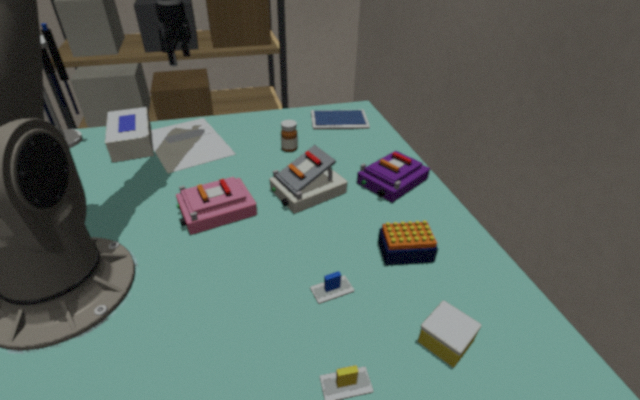

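Top view: the stage points up in world +x. Carriers are blue tab (387,209) and yellow tab (452,217). Viewer shapes are purple (279,125), white (277,200) and pink (285,280). The white one at (277,200) and the blue tab at (387,209) fit the description; in the side view they are at (308,178) and (332,283). The blue/red dots at (513,117) and the blue patches on the left are not carriers. Next I measure and confirm with one crop.

```bash
cat > m.py <<'E'
from h import *
def blob(im,cols,box):
    hsv=cv2.cvtColor(im,cv2.COLOR_RGB2HSV);lo,hi,s,v=cols
    m=((hsv[...,0]>=lo)&(hsv[...,0]<=hi)&(hsv[...,1]>s)&(hsv[...,2]>v)).astype(np.uint8)
    if cols[0]==0 and hi<6: m|=((hsv[...,0]>174)&(hsv[...,1]>s)&(hsv[...,2]>v)).astype(np.uint8)
    x0,y0,x1,y1=box;k=np.zeros_like(m);k[y0:y1,x0:x1]=m[y0:y1,x0:x1]
    n,l,st,ce=cv2.connectedComponentsWithStats(k)
    i=1+np.argmax(st[1:,4]);pts=np.argwhere(l==i)[:,::-1].astype(np.float32)
    return ce[i],st[i],cv2.minAreaRect(pts)
BLUE=(105,130,130,60);YEL=(22,34,140,80);RED=(0,5,150,80);OR=(8,20,150,90)
E
python3 - <<'E'
from m import *
t=grab('top');s=grab('side')
P={}
for n,c,bt,bs in [('blue',BLUE,(370,190,405,230),(310,260,360,305)),('yellow',YEL,(440,200,465,235),(325,360,375,395)),
  ('red',RED,(255,175,300,225),(295,145,330,175)),('orange',OR,(255,195,300,225),(283,158,310,185))]:
    a=blob(t[0],c,bt);b=blob(s[0],c,bs)
    P[n],e=tri(t,a[0],s,b[0]);print(n,a[0].round(1),a[1][4],a[2][1:],b[0].round(1),b[1][4],P[n].round(4),'err',e.round(4))
d=P['red']-P['orange'];print('sep',np.linalg.norm(d),'yaw',np.arctan2(d[1],d[0]),'tilt',np.degrees(np.arcsin(d[2]/np.linalg.norm(d))),(P['red']+P['orange'])/2)
# carrier plate white mask, at z=6mm
for nm,box in(('blue',(372,188,402,230)),):
  for cam,bx in((t,box),(s,(305,265,360,305))):
    hsv=cv2.cvtColor(cam[0],cv2.COLOR_RGB2HSV);m=((hsv[...,1]<70)&(hsv[...,2]>90))|((hsv[...,0]>105)&(hsv[...,0]<130)&(hsv[...,1]>130))
    k=np.zeros(m.shape,np.uint8);x0,y0,x1,y1=bx;k[y0:y1,x0:x1]=m[y0:y1,x0:x1]
    pts=np.argwhere(k)[:,::-1].astype(np.float32)
    if cam is t:
      W=np.array([onz(cam,*p,.006)[:2] for p in pts],np.float32);r=cv2.minAreaRect(W);print('plate',r,len(W))
A=t[0][170:240,240:480];B=s[0][140:305,255:365]
A=cv2.resize(A,None,fx=3,fy=3,interpolation=2);B=cv2.resize(B,None,fx=2.2,fy=2.2,interpolation=2)
o=np.zeros((590,720,3),np.uint8);o[:210]=A;o[215:215+B.shape[0],:B.shape[1]]=B
cv2.imwrite('pics/crop1.png',o[:,:,::-1])
E
```

```text
blue [387.7 207.8] 43 ((10.198039054870605, 3.9223227500915527), 78.69007110595703) [332.1 280.6] 223 [ 0.5305 -0.1445  0.0301] err 0.0005
yellow [453.  217.2] 32 ((10.0, 2.0), 90.0) [346.6 376. ] 302 [ 0.4958 -0.342   0.0323] err 0.0015
red [270.7 190.6] 90 ((4.439640045166016, 20.247447967529297), 70.34617614746094) [312.4 157.5] 66 [0.58   0.2076 0.1028] err 0.0
orange [277.5 208.1] 88 ((4.213481426239014, 19.896997451782227), 69.44395446777344) [295.6 170.6] 63 [0.5311 0.1906 0.0807] err 0.0001
sep 0.05634114812067643 yaw 0.3360104869322643 tilt 23.146355436267015 [0.55558656 0.19910554 0.09175876]
plate ((0.5305613279342651, -0.14271047711372375), (0.08217155188322067, 0.046579085290431976), 8.018409729003906) 355
```

View pics/crop1.png

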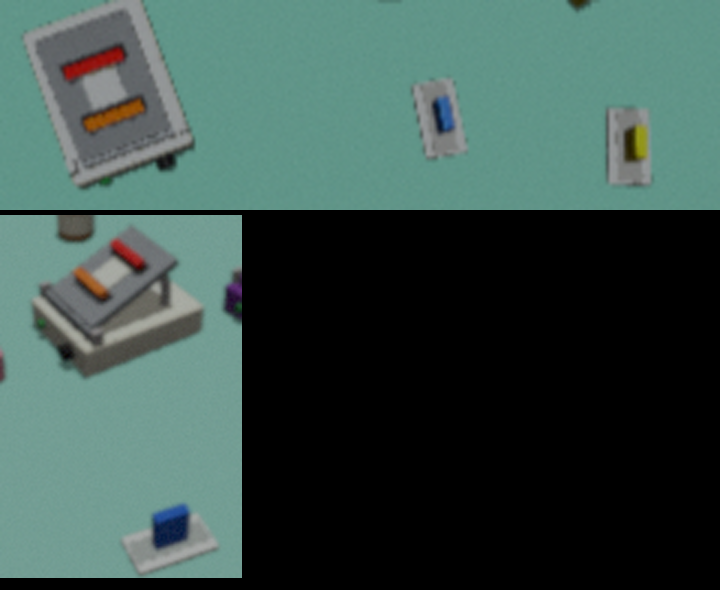

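The crop confirms it: the blue-tab carrier is at world (0.531,-0.144) with yaw about 8°. The white viewer's bars give yaw about 19.3° and tilt about 23°, and the measured bar separation is 56 mm as expected. I move over now.

>>> jog_arm([
  [[0,-2.7,-2.95,0,0],[0,-2.7,-2.95,0,0],[0,-2.7,-2.95,0,0],[0,-2.7,-2.95,0,0],[0,-2.7,-2.95,0,0],[0,-2.7,-2.95,0,0],[0,-2.7,-2.95,0,0],[0,-2.7,-2.95,0,0],[0,-2.7,-2.95,0,0],[0,-2.7,-2.95,0,0]],
], grip_force=20)

```text
time_s: 1.08
ee_pos: [0.4011, 0.2358, 0.2315]
ee_rot: [3.141, -0.0, 2.724]
contact_force: [1.3, 0.6, -0.3]
finger_gap: 0.0852
grasp_force: 0.0
```

>>> jog_arm([
  [[0,-2.7,-2.95,0,0],[0,-2.7,-2.95,0,0],[0,-2.7,-2.95,0,0],[0,-2.7,-2.95,0,0],[0,-2.7,-2.95,0,0],[0,-2.7,-2.95,0,0],[0,-2.7,-2.95,0,0],[0,-2.7,-2.95,0,0],[0,-2.7,-2.95,0,0],[0,-2.7,-2.95,0,0]],
])

```text
time_s: 1.92
ee_pos: [0.5283, -0.1434, 0.2315]
ee_rot: [3.141, 0.0, 2.724]
contact_force: [1.0, 1.6, -0.0]
finger_gap: 0.0857
grasp_force: 0.0
```

>>> jog_arm([
  [[0,0,0,0,0.123],[0,0,0,0,0.123],[0,0,0,0,0.123],[0,0,0,0,0.123],[0,0,0,0,0.123],[0,0,0,0,0.123],[0,0,0,0,0.123],[0,0,0,0,0.123],[0,0,0,0,0.123],[0,0,0,0,0.123]],
])

```text
time_s: 2.75
ee_pos: [0.5279, -0.1414, 0.2313]
ee_rot: [3.142, -0.0, 1.488]
contact_force: [0.6, 0.1, 0.2]
finger_gap: 0.0854
grasp_force: 0.0
```

>>> jog_arm([
  [[0,0,0,0,0.123],[0,0,0,0,0.123],[0,0,0,0,0.123],[0,0,0,0,0.123],[0,0,0,0,0.123],[0,0,0,0,0.123],[0,0,0,0,0.123],[0,0,0,0,0.123],[0,0,0,0,0.123],[0,0,0,0,0.123]],
])

```text
time_s: 3.58
ee_pos: [0.528, -0.1413, 0.2314]
ee_rot: [-3.141, -0.0, 0.258]
contact_force: [0.1, 1.1, 0.5]
finger_gap: 0.0858
grasp_force: 0.0
```

```bash
cat > car.py <<'E'
from m import *
def plate(c,thr=70):
    im=c[0];hsv=cv2.cvtColor(im,cv2.COLOR_RGB2HSV)
    m=(~((hsv[...,0]>70)&(hsv[...,0]<100)&(hsv[...,1]>60))).astype(np.uint8)
    return m
E
python3 - <<'E'
from car import *
c=grab('wrist','w2.png')
print(proj(c,[.5305,-.143,.046]),proj(c,[.5305,-.143,.006]))
a=blob(c[0],BLUE,(0,0,640,400));print(a)
for z in(.026,.046):
  print(z,onz(c,*a[2][0],z),[onz(c,*p,z)[:2].round(4) for p in cv2.boxPoints(a[2])])
print(telemetry.get_state()['joints'])
E
```

```text
[324.52908718 175.84968975] [324.2853068  168.52380945]
(array([325.1875    , 176.57880435]), array([318, 160,  15,  34, 368], dtype=int32), ((325.2153625488281, 176.70584106445312), (11.15993595123291, 33.122371673583984), 6.842773914337158))
0.026 [ 0.52594324 -0.14508226  0.026     ] [array([ 0.5077, -0.1418]), array([ 0.5421, -0.137 ]), array([ 0.5437, -0.1483]), array([ 0.5093, -0.1534])]
0.046 [ 0.52985183 -0.14386328  0.046     ] [array([ 0.5127, -0.1408]), array([ 0.5451, -0.1362]), array([ 0.5466, -0.1469]), array([ 0.5142, -0.1517])]
[-0.74851523  0.39968094  1.14730696  1.93765489 -0.41610757  1.07079124
 -0.74606835]
```

View pics/w2.png

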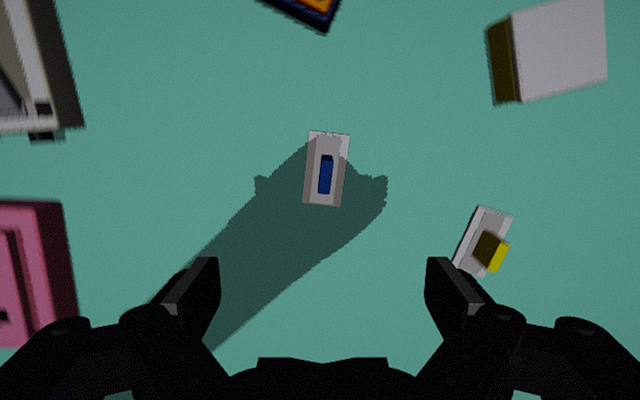

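The wrist view shows the blue tab at pixel (325,177) between the fingers, with the yellow carrier well clear at (490,250). The tab is at (0.530,-0.1435) with yaw 0.141, which agrees with the earlier fix. I descend and grip.

>>> jog_arm([
  [[0,0.17,0.25,0,0.117],[0,0,0,3.6,0],[0,0,0,3.6,0],[0,0,0,3.6,0],[0,0,0,3.6,0],[0,0,0,3.6,0],[0,0,0,2.5,0],[0,0,0,1.0,0],[0,0,0,0.2,0],[0,0,0,0,0]],
])

```text
time_s: 4.47
ee_pos: [0.5305, -0.1438, 0.0148]
ee_rot: [3.141, 0.0, 0.148]
contact_force: [0.3, -0.5, 0.2]
finger_gap: 0.0853
grasp_force: 0.0
```

>>> jog_arm([
  [[255,0,0,0,0],[255,0,0,0,0],[255,0,0,0,0],[255,0,0,0,0],[255,0,0,0,0],[255,0,0,0,0],[255,0,0,0,0],[255,0,0,0,0],[255,0,0,0,0],[255,0,0,0,0]],
], grip_force=20)

```text
time_s: 5.3
ee_pos: [0.5305, -0.1433, 0.0146]
ee_rot: [-3.141, -0.0, 0.147]
contact_force: [-1.9, 1.8, 6.8]
finger_gap: 0.0117
grasp_force: 26.1
```

>>> jog_arm([
  [[255,0,0,-1.0,0],[255,0,0,-2.0,0],[255,0,0,-3.5,0],[255,0,0,-3.5,0],[255,0,0,-3.5,0],[255,0,0,-3.5,0],[255,0,0,-1.5,0],[255,0,0,0,0],[255,0,0,0,0],[255,0,0,0,0]],
])

```text
time_s: 6.13
ee_pos: [0.5298, -0.1431, 0.1988]
ee_rot: [-3.141, 0.001, 0.147]
contact_force: [-0.4, 0.8, -0.5]
finger_gap: 0.0117
grasp_force: 25.0
```

>>> jog_arm([
  [[255,0.68,-3.7,0,0],[255,0.68,-3.7,0,0],[255,0.68,-3.7,0,0],[255,0.68,-3.7,0,0],[255,0.68,-3.7,0,0],[255,0.68,-3.7,0,0],[255,0.68,-3.7,0,0],[255,0.68,-3.7,0,0],[255,0.68,-3.7,0,-0.09],[255,0,0,0,-0.1]],
])

```text
time_s: 6.97
ee_pos: [0.541, 0.2029, 0.1971]
ee_rot: [3.141, 0.003, 0.349]
contact_force: [0.6, 1.4, -0.8]
finger_gap: 0.0116
grasp_force: 24.9
```

```bash
cat > look.py <<'E'
from m import *
import sys
s=telemetry.get_state();print(s['ee_pos'].round(4),s['ee_rot'].round(3),s['contact_force'].round(2),s['torque'].round(3),s['finger_gap'],s['grasp_force'])
tag=sys.argv[1]
w=grab('wrist');d=grab('side')
tcp=proj(d,s['ee_pos']).astype(int)
x0=int(np.clip(tcp[0]-65,0,510));y0=int(np.clip(tcp[1]-40,0,300))
S=cv2.resize(d[0][y0:y0+100,x0:x0+130],None,fx=4,fy=4,interpolation=2)
W=cv2.resize(w[0],(320,200))
o=np.zeros((600,560,3),np.uint8);o[:400,:520]=S;o[400:,:320]=W
cv2.imwrite('pics/%s.png'%tag,o[:,:,::-1]);print('side crop origin',x0,y0)
np.savez('/tmp/%s.npz'%tag,w=w[0])
E
python3 look.py v3
```

```text
[0.541  0.2029 0.1971] [3.141e+00 3.000e-03 3.490e-01] [ 0.64  1.37 -0.76] [-0.029  0.079  0.013] 0.011563160291577229 24.910372495651245
side crop origin 232 86
```

View pics/v3.png

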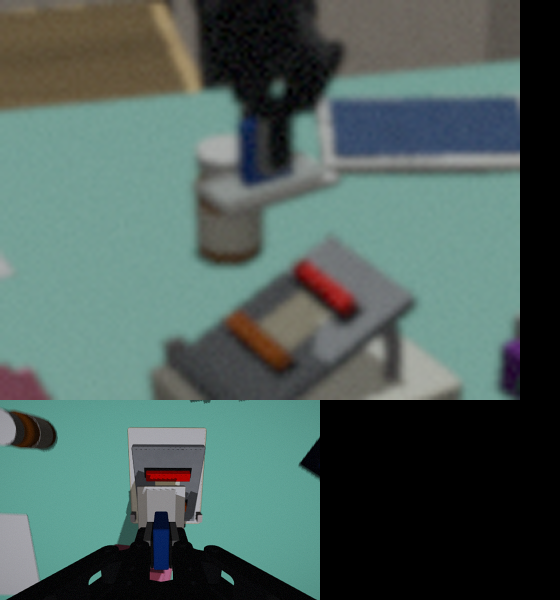

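The side crop shows the carrier level in the grip with the tab reaching a little further toward the robot than the pads. The wrist view shows the red bar at about (336,148) in full-frame pixels and the carrier's far end at about (330,176). I measure the carrier's offset in the hand and refine the bar pose.

```bash
cat > q.py <<'E'
from m import *
s=telemetry.get_state();yaw=s['ee_rot'][2];p=np.array(s['ee_pos'])
ex=np.array([np.cos(yaw),np.sin(yaw)]);ey=np.array([np.sin(yaw),-np.cos(yaw)])
tl=lambda P:np.r_[(P[:2]-p[:2])@ex,(P[:2]-p[:2])@ey,P[2]-p[2]].round(4)
c=grab('wrist');im=c[0]
r=blob(im,RED,(240,100,420,200));print('red',r[2],r[1])
g=cv2.cvtColor(im,cv2.COLOR_RGB2GRAY).astype(int)
for u in(296,310,325,340,355): print(u,list(g[160:190:1,u]))
for v in(185,195): print(v,list(g[v,270:390:2]))
sd=grab('side');b=blob(sd[0],BLUE,(232,86,362,186));print('side blue',b)
x,y,w,h=r[1][:4];t=grab('top')
rs=blob(sd[0],RED,(290,140,335,175));print(rs[0])
P,e=tri(c,r[0],sd,rs[0]);print('red tri',P,e,'tool',tl(P))
E
python3 q.py
```

```text
red ((326.0, 148.5), (21.0, 88.0), 90.0) [ 282  138   89   22 1756]
296 [np.int64(44), np.int64(55), np.int64(54), np.int64(49), np.int64(46), np.int64(52), np.int64(51), np.int64(52), np.int64(55), np.int64(54), np.int64(47), np.int64(38), np.int64(56), np.int64(142), np.int64(179), np.int64(170), np.int64(172), np.int64(177), np.int64(151), np.int64(134), np.int64(136), np.int64(137), np.int64(138), np.int64(139), np.int64(136), np.int64(137), np.int64(143), np.int64(140), np.int64(139), np.int64(139)]
310 [np.int64(91), np.int64(107), np.int64(109), np.int64(103), np.int64(105), np.int64(105), np.int64(102), np.int64(100), np.int64(103), np.int64(105), np.int64(83), np.int64(51), np.int64(52), np.int64(136), np.int64(172), np.int64(171), np.int64(168), np.int64(172), np.int64(163), np.int64(141), np.int64(143), np.int64(140), np.int64(138), np.int64(139), np.int64(137), np.int64(138), np.int64(140), np.int64(136), np.int64(144), np.int64(141)]
325 [np.int64(81), np.int64(112), np.int64(104), np.int64(106), np.int64(105), np.int64(104), np.int64(101), np.int64(106), np.int64(105), 
[... 2553 characters left out ...]
(141), np.int64(138), np.int64(136), np.int64(139), np.int64(138), np.int64(143), np.int64(138), np.int64(143), np.int64(141), np.int64(141), np.int64(138), np.int64(139), np.int64(98), np.int64(102), np.int64(103), np.int64(97), np.int64(103), np.int64(102), np.int64(97), np.int64(96), np.int64(147), np.int64(105), np.int64(44), np.int64(49), np.int64(48), np.int64(50), np.int64(53), np.int64(48), np.int64(44), np.int64(103), np.int64(96)]
side blue (array([294.35555556, 124.37777778]), array([293, 116,   5,  16,  45], dtype=int32), ((295.0, 123.5), (15.0, 4.0), 90.0))
[312.74603175 157.58730159]
red tri [0.57995337 0.20622349 0.10335948] 0.0012221705187979426 tool [ 0.0397  0.0035 -0.0946]
```

```bash
python3 - <<'E'
exec(open('q.py').read().split("c=grab")[0])
c=grab('wrist')
zt=p[2]-.0146+.006
for u,v in((275,172.7),(371,172.7),(323,172.7)): print(tl(onz(c,u,v,zt)))
E
```

```text
[ 0.0391 -0.0212 -0.0086]
[ 0.0391  0.0218 -0.0086]
[ 0.0391  0.0003 -0.0086]
```

The carrier is centred in the hand and level, and the red bar is square to the tool. The bar centre sits about 3 mm toward tool +y. I descend toward first contact with the carrier about 6 mm upslope, so the raised end lands on the red bar and turns the carrier in the pads.

>>> jog_arm([
  [[255,0.9,0.3,0,0],[255,0,0,2.5,0],[255,0,0,2.5,0],[255,0,0,1.5,0],[255,0,0,0.6,0],[255,0,0,0,0],[255,0,0,0,0]],
], grip_force=20)

```text
time_s: 7.85
ee_pos: [0.5522, 0.1946, 0.1289]
ee_rot: [3.141, -0.0, 0.336]
contact_force: [0.6, -0.4, -0.0]
finger_gap: 0.0118
grasp_force: 24.9
```

>>> jog_arm([
  [[255,0,0,0.2,0],[255,0,0,0.2,0],[255,0,0,0.2,0],[255,0,0,0,0]],
])

```text
time_s: 8.18
ee_pos: [0.552, 0.1954, 0.1225]
ee_rot: [-3.141, -0.001, 0.337]
contact_force: [0.6, 0.8, 1.3]
finger_gap: 0.0115
grasp_force: 25.3
```

>>> jog_arm([
  [[255,0,0,0.1,0],[255,0,0,0.1,0],[255,0,0,0.1,0],[255,0,0,0,0],[255,0,0,0,0]],
])

```text
time_s: 8.6
ee_pos: [0.552, 0.1953, 0.1195]
ee_rot: [-3.142, -0.001, 0.337]
contact_force: [2.7, 2.4, 5.3]
finger_gap: 0.0115
grasp_force: 25.7
```

>>> jog_arm([
  [[255,0,0,0.1,0],[255,0,0,0.1,0],[255,0,0,0.1,0],[255,0,0,0,0]],
])

```text
time_s: 8.93
ee_pos: [0.5517, 0.1951, 0.1163]
ee_rot: [-3.142, -0.0, 0.337]
contact_force: [2.5, 1.9, 5.6]
finger_gap: 0.0115
grasp_force: 26.0
```

>>> jog_arm([
  [[255,0,0,0.1,0],[255,0,0,0.1,0],[255,0,0,0,0],[255,0,0,0,0]],
])

```text
time_s: 9.27
ee_pos: [0.5513, 0.1949, 0.1143]
ee_rot: [-3.141, 0.001, 0.337]
contact_force: [-1.2, 1.0, 8.2]
finger_gap: 0.0118
grasp_force: 26.6
```

```bash
python3 look.py v4
```

```text
[0.5513 0.1949 0.1143] [-3.141e+00  1.000e-03  3.370e-01] [-1.24  1.05  8.16] [ 0.258 -0.129  0.04 ] 0.011787291730816407 26.60382181406021
side crop origin 237 117
```

View pics/v4.png

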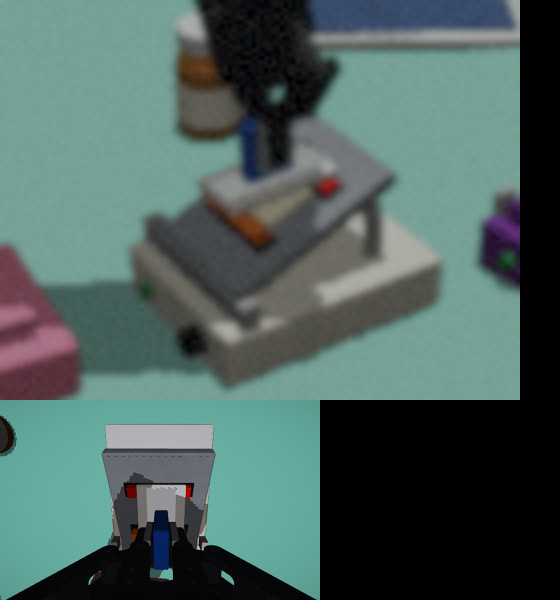

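The carrier rests on the red bar and is starting to tilt, with its lower end still clear of the orange bar. The force is 8 N, so I keep pressing slowly while easing back to centre.

>>> jog_arm([
  [[255,-0.1,0,0.1,0],[255,-0.1,0,0.1,0],[255,-0.1,0,0.1,0],[255,0,0,0,0]],
])

```text
time_s: 9.7
ee_pos: [0.5487, 0.194, 0.1113]
ee_rot: [-3.141, 0.0, 0.337]
contact_force: [1.7, 2.0, 5.6]
finger_gap: 0.0116
grasp_force: 26.5
```

>>> jog_arm([
  [[255,-0.1,0,0.1,0],[255,-0.1,0,0.1,0],[255,-0.1,0,0.1,0],[255,0,0,0,0]],
])

```text
time_s: 10.03
ee_pos: [0.5459, 0.193, 0.1083]
ee_rot: [-3.142, 0.0, 0.337]
contact_force: [1.4, 1.1, 5.1]
finger_gap: 0.0116
grasp_force: 26.8
```

>>> jog_arm([
  [[255,0,0,0.1,0],[255,0,0,0.1,0],[255,0,0,0,0]],
])

```text
time_s: 10.28
ee_pos: [0.5453, 0.1928, 0.1062]
ee_rot: [-3.141, 0.001, 0.337]
contact_force: [-2.9, 0.1, 10.0]
finger_gap: 0.0117
grasp_force: 27.7
```

>>> jog_arm([
  [[255,0,0,0.1,0],[255,0,0,0.1,0],[255,0,0,0,0]],
])

```text
time_s: 10.53
ee_pos: [0.5448, 0.1926, 0.1041]
ee_rot: [-3.141, 0.003, 0.336]
contact_force: [-6.9, -1.3, 12.8]
finger_gap: 0.0115
grasp_force: 28.7
```

>>> jog_arm([
  [[255,0,0,0.1,0],[255,0,0,0.1,0],[255,0,0,0,0]],
])

```text
time_s: 10.78
ee_pos: [0.5444, 0.1924, 0.1021]
ee_rot: [-3.141, 0.003, 0.336]
contact_force: [-9.2, -0.9, 15.7]
finger_gap: 0.0116
grasp_force: 29.8
```

```bash
python3 look.py v5
```

```text
[0.5444 0.1924 0.1021] [-3.141e+00  3.000e-03  3.360e-01] [-9.16 -0.95 15.69] [-0.284  1.71   0.061] 0.011596525625513008 29.768780171871185
side crop origin 235 122
```

View pics/v5.png

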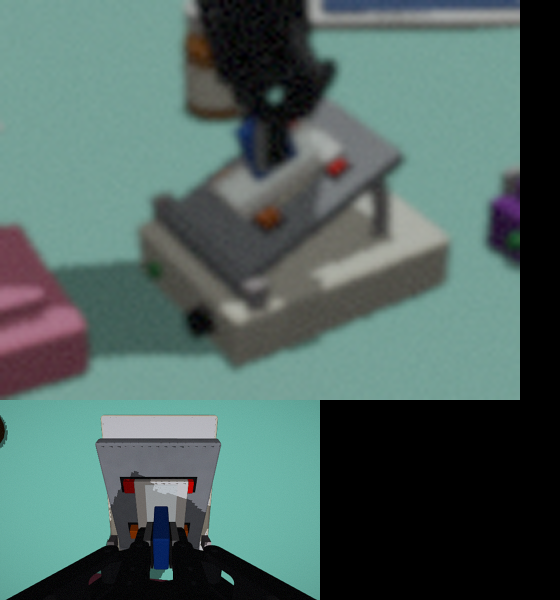

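The force is 18 N, roughly normal to the face, and the carrier looks nearly flush on both bars. I take an enlarged composite to judge how parallel it is.

```bash
python3 - <<'E'
from m import *
d=grab('side');w=grab('wrist')
S=cv2.resize(d[0][145:197,270:345],None,fx=7,fy=7,interpolation=2)
W=cv2.resize(w[0][140:300,210:430],None,fx=3,fy=3,interpolation=2)[:230]
o=np.zeros((600,700,3),np.uint8);o[:364,:525]=S;o[368:598,:660]=W
cv2.imwrite('pics/v6.png',o[:,:,::-1])
E
```

```text
(no output)
```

View pics/v6.png

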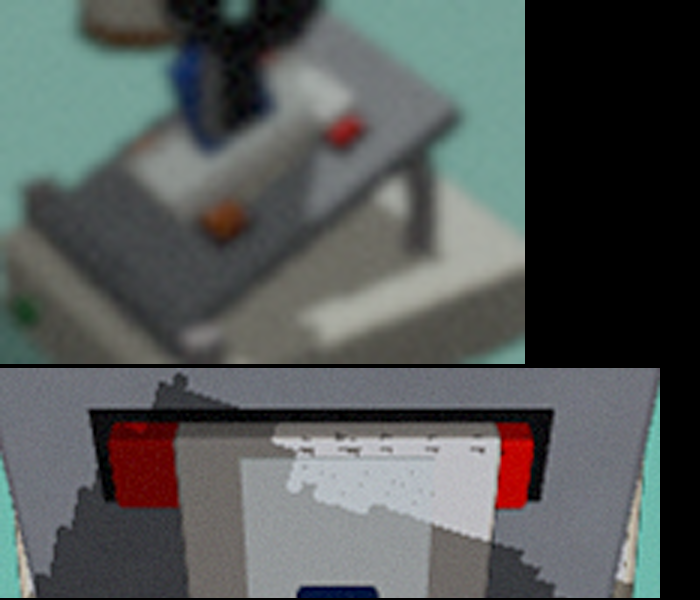

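The wrist crop shows the carrier spanning columns 177–499 (centre 338) and the red bar 110–535 (centre 322), so it sits about 2 mm too far toward tool +y. Next I work out its position along the slope and its tilt from edge rays.

```bash
python3 - <<'E'
exec(open('q.py').read().split("c=grab")[0])
c=grab('wrist');im=c[0];print(p)
Rc=c[2]
r=blob(im,RED,(230,140,280,200));r2=blob(im,RED,(370,140,400,200));print(r[1],r2[1])
g=cv2.cvtColor(im,cv2.COLOR_RGB2GRAY).astype(float)
print('col profile',g[150:166,300:360].mean(1).round())
print('row170',[int(k) for k in g[168:174,262:282].mean(0)],[int(k) for k in g[168:174,368:384].mean(0)])
# camera in tool frame, and rays
print('cam',tl(c[3]))
for t in np.radians([20,23,26]):
    n=np.array([-np.sin(t)*np.cos(.336),-np.sin(t)*np.sin(.336),np.cos(t)]);ux=np.array([np.cos(t)*np.cos(.336),np.cos(t)*np.sin(.336),np.sin(t)])
    # plane through approximate carrier: red-bar top plane pressed k below carrier top
    # carrier underside centre from grip: G - .034 n
    G=p+[0,0,.019];C=G-.034*n+0*ux
    def hit(u,v,h):
        o,d=ray(c,u,v);Q=o+d*(((C+h*n-o)@n)/(d@n));return ((Q-C)@ux).round(4),((Q-C)@np.cross(n,ux)).round(4)
    print(np.degrees(t),'far edge',hit(323,158.5,.006),'widthL/R',hit(269,172,.006),hit(376,172,.006),'red hi',hit(323,158.5,0),'red lo',hit(250,185.5,0),'redL,R',hit(246.7,172,0),hit(388,172,0))
E
```

```text
[0.54436201 0.19244056 0.10214086]
[246 163  23  24 464] [375 158  13  29 305]
col profile [112. 114. 121.  81.   2.  12.   9.  13.  73. 104. 104. 105. 108. 156.
 190. 189.]
row170 [34, 32, 32, 32, 30, 30, 62, 104, 106, 106, 105, 105, 106, 105, 105, 105, 106, 107, 106, 105] [188, 186, 181, 183, 189, 188, 190, 178, 129, 51, 57, 59, 59, 58, 58, 59]
cam [ 0.0689 -0.      0.1431]
20.0 far edge (np.float64(0.0407), np.float64(-0.0002)) widthL/R (np.float64(0.0345), np.float64(0.0219)) (np.float64(0.0345), np.float64(-0.0219)) red hi (np.float64(0.0374), np.float64(-0.0002)) red lo (np.float64(0.0239), np.float64(0.032)) redL,R (np.float64(0.0308), np.float64(0.0325)) (np.float64(0.0309), np.float64(-0.0281))
23.0 far edge (np.float64(0.0405), np.float64(-0.0002)) widthL/R (np.float64(0.0341), np.float64(0.0215)) (np.float64(0.0342), np.float64(-0.0216)) red hi (np.float64(0.0368), np.float64(-0.0002)) red lo (np.float64(0.023), np.float64(0.0316)) redL,R (np.float64(0.0301), np.float64(0.0321)) (np.float64(0.0301), np.float64(-0.0278))
26.0 far edge (np.float64(0.0404), np.float64(-0.0002)) widthL/R (np.float64(0.0339), np.float64(0.0212)) (np.float64(0.034), np.float64(-0.0212)) red hi (np.float64(0.0363), np.float64(-0.0002)) red lo (np.float64(0.0221), np.float64(0.0313)) redL,R (np.float64(0.0294), np.float64(0.0317)) (np.float64(0.0295), np.float64(-0.0274))
```

The numbers agree: F_o ≈ 5.4 N and F_r ≈ 12.4 N, so both bars are near bottom and the carrier has been forced parallel. I back off along the normal, correct the centring (-2 mm in tool y, +1.5 mm in x), and press again to half travel.

>>> jog_arm([
  [[255,-0.15,0,-0.37,0],[255,-0.16,0,-0.37,0],[255,-0.16,0,-0.37,0],[255,0.15,-0.2,0,0],[255,0,0,0,0],[255,0,0,0,0]],
])

```text
time_s: 11.53
ee_pos: [0.5423, 0.1942, 0.1133]
ee_rot: [3.142, 0.0, 0.337]
contact_force: [0.3, 0.8, -1.0]
finger_gap: 0.0117
grasp_force: 27.3
```

>>> jog_arm([
  [[255,0.08,0,0.18,0],[255,0.08,0,0.18,0],[255,0,0,0,0],[255,0,0,0,0]],
])

```text
time_s: 11.87
ee_pos: [0.5438, 0.1944, 0.1096]
ee_rot: [3.142, 0.0, 0.337]
contact_force: [-0.6, 0.8, 0.5]
finger_gap: 0.0116
grasp_force: 27.4
```

```bash
cat > st.py <<'E'
from h import *
s=telemetry.get_state();F=s['contact_force'];t=np.radians(23);y=.336
n=np.array([-np.sin(t)*np.cos(y),-np.sin(t)*np.sin(y),np.cos(t)])
print(s['time_s'],np.array(s['ee_pos']).round(4),F.round(2),'Fn',(F@n).round(2),s['torque'].round(3))
E
python3 st.py
```

```text
11.8667 [0.5438 0.1944 0.1096] [-0.6   0.75  0.5 ] Fn 0.59 [0.19  0.088 0.049]
```

>>> jog_arm([
  [[255,0.08,0,0.18,0],[255,0,0,0,0],[255,0,0,0,0],[255,0,0,0,0]],
])

```text
time_s: 12.2
ee_pos: [0.5445, 0.1947, 0.108]
ee_rot: [3.142, 0.0, 0.337]
contact_force: [-0.8, -0.3, 1.6]
finger_gap: 0.0115
grasp_force: 27.5
```

>>> jog_arm([
  [[255,0.08,0,0.18,0],[255,0,0,0,0],[255,0,0,0,0],[255,0,0,0,0]],
])

```text
time_s: 12.53
ee_pos: [0.5452, 0.195, 0.1062]
ee_rot: [-3.142, 0.0, 0.337]
contact_force: [-2.5, -0.0, 2.7]
finger_gap: 0.0118
grasp_force: 27.8
```

```bash
python3 st.py; python3 - <<'E'
from m import *
d=grab('side');w=grab('wrist')
S=cv2.resize(d[0][145:197,270:345],None,fx=7,fy=7,interpolation=2)
W=cv2.resize(w[0][140:300,210:430],None,fx=3,fy=3,interpolation=2)[:230]
o=np.zeros((600,700,3),np.uint8);o[:364,:525]=S;o[368:598,:660]=W
cv2.imwrite('pics/v7.png',o[:,:,::-1])
g=cv2.cvtColor(w[0],cv2.COLOR_RGB2GRAY).astype(int);print(g[150:170,300:360].mean(1).round())
E
```

```text
12.5333 [0.5452 0.195  0.1062] [-2.52 -0.01  2.69] Fn 3.41 [-0.016  0.354  0.016]
[110. 110. 111. 112. 116.  86.  22.   5.  72. 103. 102. 104. 106. 153.
 187. 190. 171. 159. 175. 161.]
```

View pics/v7.png

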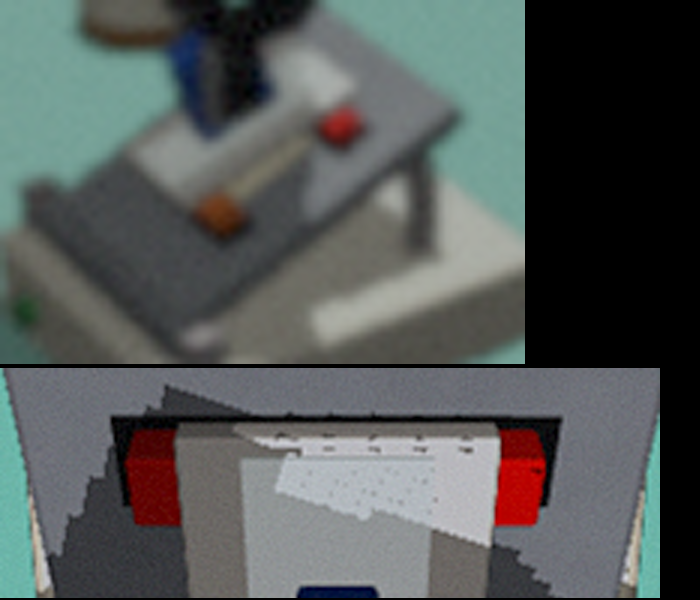

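The carrier is now centred: carrier centre 338 against slot centre 335. Both bars are partly out and the carrier looks parallel, with a normal force of 3.4 N. I press about 2 mm more and then compare bar depths from the exposed bar ends.

>>> jog_arm([
  [[255,0.08,0,0.18,0],[255,0,0,0,0],[255,0,0,0,0],[255,0,0,0,0]],
])

```text
time_s: 12.97
ee_pos: [0.546, 0.1952, 0.1044]
ee_rot: [-3.142, 0.0, 0.337]
contact_force: [-2.8, -0.9, 4.4]
finger_gap: 0.0118
grasp_force: 28.1
```

```bash
cat > dep.py <<'E'
from m import *
d=grab('side')
o=np.zeros((600,700,3),np.uint8);o[:364,:525]=cv2.resize(d[0][145:197,270:345],None,fx=7,fy=7,interpolation=2)
s1=cv2.imread('pics/side1.png')[:,:,::-1];o1=o*0;o1[:364,:525]=cv2.resize(s1[145:197,270:345],None,fx=7,fy=7,interpolation=2)
t=np.radians(23);n=np.array([-np.sin(t)*np.cos(.336),-np.sin(t)*np.sin(.336),np.cos(t)])
for nm,P in(('red',[.58,.2076,.103]),('or',[.5311,.1906,.081])):
    print(nm,'px per mm',((proj(d,np.array(P)+.01*n)-proj(d,P))/10).round(3))
for nm,im in(('free',o1),('v6',cv2.imread('pics/v6.png')[:,:,::-1]),('v7',cv2.imread('pics/v7.png')[:,:,::-1]),('now',o)):
    r=[]
    for c,b in((RED,(290,80,400,160)),(OR,(180,170,270,260))):
        a=blob(np.ascontiguousarray(im),c,b);x,y,w,h,A=a[1]
        # right & bottom extents of exposed end
        r+=[(a[0]/7).round(2),(x+w)/7,(y+h)/7,A]
    print(nm,r)
E
python3 st.py; python3 dep.py
```

```text
12.9667 [0.546  0.1952 0.1044] [-2.79 -0.94  4.38] Fn 5.18 [-0.083  0.586 -0.03 ]
red px per mm [-0.124 -0.264]
or px per mm [-0.138 -0.258]
free [array([45.49, 14.9 ]), np.float64(50.285714285714285), np.float64(18.571428571428573), np.int32(1876), array([28.91, 28.38]), np.float64(33.57142857142857), np.float64(31.714285714285715), np.int32(1589)]
v6 [array([49.18, 18.96]), np.float64(51.142857142857146), np.float64(20.714285714285715), np.int32(384), array([31.97, 30.74]), np.float64(33.857142857142854), np.float64(32.0), np.int32(277)]
v7 [array([48.43, 18.13]), np.float64(50.714285714285715), np.float64(19.857142857142858), np.int32(622), array([31.03, 29.72]), np.float64(33.42857142857143), np.float64(31.285714285714285), np.int32(395)]
now [array([48.8 , 18.46]), np.float64(51.142857142857146), np.float64(20.428571428571427), np.int32(595), array([31.33, 30.16]), np.float64(33.42857142857143), np.float64(31.714285714285715), np.int32(410)]
```

The bar-end extents against the free image show red about 7 mm in but orange only about 0–1 mm. The carrier is still under-tilted by about 0.1 rad, because slope friction was working against the rotation. The remedy is to start further upslope, press, and drag downslope so friction helps lift the upper end.

>>> jog_arm([
  [[255,-0.24,0,-0.55,0],[255,0.55,0,-0.23,0],[255,0.12,0,0.28,0],[255,0.12,0,0.27,0],[255,0.04,0,0.09,0],[255,0,0,0,0],[255,0,0,0,0]],
])

```text
time_s: 13.6
ee_pos: [0.5526, 0.1975, 0.106]
ee_rot: [3.141, -0.002, 0.337]
contact_force: [1.9, 0.8, 7.8]
finger_gap: 0.0113
grasp_force: 28.5
```

>>> jog_arm([
  [[255,-0.1,0,0.06,0],[255,-0.1,0,0.06,0],[255,-0.1,0,0.06,0],[255,-0.1,0,0.06,0],[255,0,0,0,0]],
])

```text
time_s: 14.02
ee_pos: [0.5492, 0.1963, 0.104]
ee_rot: [3.141, -0.003, 0.337]
contact_force: [2.6, 1.2, 11.6]
finger_gap: 0.0117
grasp_force: 29.1
```

```bash
python3 st.py; python3 dep.py|grep -E "free|now"
```

```text
14.0167 [0.5492 0.1963 0.104 ] [ 2.61  1.17 11.58] Fn 9.55 [ 0.411 -0.782 -0.009]
free [array([45.49, 14.9 ]), np.float64(50.285714285714285), np.float64(18.571428571428573), np.int32(1876), array([28.91, 28.38]), np.float64(33.57142857142857), np.float64(31.714285714285715), np.int32(1589)]
now [array([48.9 , 18.69]), np.float64(51.142857142857146), np.float64(20.571428571428573), np.int32(521), array([31.66, 30.68]), np.float64(33.857142857142854), np.float64(32.285714285714285), np.int32(392)]
```

>>> jog_arm([
  [[255,-0.1,0,0.08,0],[255,-0.1,0,0.08,0],[255,-0.1,0,0.08,0],[255,0,0,0,0]],
])

```text
time_s: 14.4
ee_pos: [0.5465, 0.1952, 0.1016]
ee_rot: [3.141, -0.003, 0.337]
contact_force: [1.9, 1.4, 12.6]
finger_gap: 0.0118
grasp_force: 29.6
```

>>> jog_arm([
  [[255,-0.1,0,0.08,0],[255,-0.1,0,0.08,0],[255,-0.1,0,0.08,0],[255,0,0,0,0]],
])

```text
time_s: 14.73
ee_pos: [0.5437, 0.1942, 0.0992]
ee_rot: [3.141, -0.003, 0.337]
contact_force: [1.9, 1.4, 12.3]
finger_gap: 0.0118
grasp_force: 29.9
```

```bash
python3 st.py; python3 dep.py|grep -E "free|now"
```

```text
14.7333 [0.5437 0.1942 0.0992] [ 1.92  1.38 12.35] Fn 10.48 [ 0.241 -0.814  0.007]
free [array([45.49, 14.9 ]), np.float64(50.285714285714285), np.float64(18.571428571428573), np.int32(1876), array([28.91, 28.38]), np.float64(33.57142857142857), np.float64(31.714285714285715), np.int32(1589)]
now [array([48.89, 18.79]), np.float64(51.0), np.float64(20.571428571428573), np.int32(473), array([32.16, 31.5 ]), np.float64(34.142857142857146), np.float64(32.857142857142854), np.int32(307)]
```

>>> jog_arm([
  [[255,-0.1,0,0.08,0],[255,-0.1,0,0.08,0],[255,-0.1,0,0.08,0],[255,0,0,0,0]],
])

```text
time_s: 15.12
ee_pos: [0.5421, 0.1936, 0.0977]
ee_rot: [-3.142, -0.005, 0.337]
contact_force: [4.7, 2.4, 23.0]
finger_gap: 0.0117
grasp_force: 31.6
```

```bash
python3 st.py; python3 dep.py|grep -E "now"
```

```text
15.1167 [0.5421 0.1936 0.0977] [ 4.71  2.41 23.  ] Fn 19.12 [ 0.539 -1.19   0.038]
now [array([48.91, 18.78]), np.float64(51.0), np.float64(20.571428571428573), np.int32(471), array([32.24, 31.64]), np.float64(33.857142857142854), np.float64(33.142857142857146), np.int32(293)]
```

The force jumped to 23 N, so both bars are bottomed and the carrier is now truly parallel. I back off along the normal, recentre by 2 mm, and re-press to half travel.

>>> jog_arm([
  [[255,-0.13,0,-0.31,0],[255,-0.13,0,-0.31,0],[255,-0.13,0,-0.31,0],[255,0.18,0,-0.08,0],[255,0,0,0,0],[255,0,0,0,0]],
])

```text
time_s: 15.67
ee_pos: [0.5372, 0.1922, 0.1059]
ee_rot: [3.141, 0.001, 0.337]
contact_force: [0.8, 0.9, -0.7]
finger_gap: 0.0119
grasp_force: 28.0
```

>>> jog_arm([
  [[255,0.08,0,0.18,0],[255,0.08,0,0.18,0],[255,0,0,0,0],[255,0,0,0,0]],
])

```text
time_s: 16.0
ee_pos: [0.5388, 0.1927, 0.1025]
ee_rot: [3.142, 0.001, 0.337]
contact_force: [-1.5, -0.4, 2.9]
finger_gap: 0.0116
grasp_force: 28.5
```

```bash
python3 st.py; python3 dep.py|grep -E "now"
```

```text
16.0 [0.5388 0.1927 0.1025] [-1.49 -0.45  2.95] Fn 3.32 [0.023 0.444 0.037]
now [array([48.25, 17.56]), np.float64(50.714285714285715), np.float64(19.428571428571427), np.int32(589), array([31.58, 30.38]), np.float64(33.857142857142854), np.float64(31.857142857142858), np.int32(411)]
```

>>> jog_arm([
  [[255,0.08,0,0.18,0],[255,0,0,0,0],[255,0,0,0,0],[255,0,0,0,0]],
])

```text
time_s: 16.38
ee_pos: [0.5395, 0.1929, 0.1009]
ee_rot: [-3.142, 0.0, 0.337]
contact_force: [-5.0, -0.4, 4.4]
finger_gap: 0.0116
grasp_force: 28.7
```

```bash
python3 st.py; python3 dep.py|grep -E "now"; cat > cen.py <<'E'
exec(open('q.py').read().split("c=grab")[0])
c=grab('wrist','w9.png');im=c[0]
g=cv2.cvtColor(im,cv2.COLOR_RGB2GRAY).astype(float)
print('rows',list(zip(range(148,172),g[148:172,300:360].mean(1).astype(int))))
hsv=cv2.cvtColor(im,cv2.COLOR_RGB2HSV)
for nm,C,bs in(('red',RED,((230,140,285,205),(365,140,420,205))),('or',OR,((230,220,300,300),(350,220,420,300)))):
    for b in bs:
        try: print(nm,blob(im,C,b)[1])
        except Exception as e: print(nm,e)
print('L',[int(k) for k in g[170:176,255:285].mean(0)],'R',[int(k) for k in g[170:176,365:395].mean(0)])
E
python3 cen.py
```

```text
16.3833 [0.5395 0.1929 0.1009] [-5.   -0.41  4.43] Fn 5.97 [-0.079  0.873  0.021]
now [array([48.55, 18.12]), np.float64(50.857142857142854), np.float64(20.0), np.int32(616), array([31.74, 30.76]), np.float64(34.0), np.float64(32.285714285714285), np.int32(382)]
rows [(148, np.int64(31)), (149, np.int64(39)), (150, np.int64(37)), (151, np.int64(37)), (152, np.int64(38)), (153, np.int64(36)), (154, np.int64(27)), (155, np.int64(85)), (156, np.int64(120)), (157, np.int64(117)), (158, np.int64(120)), (159, np.int64(123)), (160, np.int64(125)), (161, np.int64(165)), (162, np.int64(194)), (163, np.int64(191)), (164, np.int64(192)), (165, np.int64(178)), (166, np.int64(173)), (167, np.int64(170)), (168, np.int64(173)), (169, np.int64(187)), (170, np.int64(184)), (171, np.int64(181))]
red [248 148  20  34 504]
red [365 148  31  35 633]
or [264 253  13  16 172]
or [368 253  13  16 149]
L [35, 33, 34, 31, 33, 35, 34, 32, 32, 35, 31, 41, 70, 103, 106, 104, 104, 104, 103, 104, 103, 104, 104, 104, 104, 103, 103, 104, 104, 104] R [189, 190, 190, 189, 190, 188, 190, 189, 189, 189, 191, 189, 146, 61, 58, 59, 58, 58, 58, 57, 58, 60, 58, 57, 61, 61, 60, 60, 46, 18]
```

```bash
cat >> cen.py <<'E'
sx=np.array([np.cos(.336),np.sin(.336),0])
for t in np.radians([21,23,25]):
    n=np.array([-np.sin(t)*np.cos(.336),-np.sin(t)*np.sin(.336),np.cos(t)]);ux=np.cross(np.cross(n,sx),n);ux/=np.linalg.norm(ux);uy=np.cross(n,ux)
    C=p+[0,0,.019]-.034*n
    def hit(u,v,h):
        o,d=ray(c,u,v);Q=o+d*(((C+h*n-o)@n)/(d@n));return np.r_[(Q-C)@ux,(Q-C)@uy].round(4)
    print(np.degrees(t),'carrier far top',hit(322,154.8,.006),'W',hit(267,173,.006),hit(377,173,.006),'red hi',hit(390,148,0),'lo',hit(390,183,0),'redLR',hit(248,165,0),hit(396,165,0),'orange hi,lo',hit(270,253,0),hit(270,269,0))
E
python3 cen.py | grep far; python3 - <<'E'
import cv2
a=cv2.imread('pics/w9.png')[135:300,215:425];cv2.imwrite('pics/v9.png',cv2.resize(a,None,fx=3.5,fy=3.5,interpolation=2))
E
```

```text
21.0 carrier far top [0.0422 0.0002] W [0.0338 0.0227] [ 0.0339 -0.0222] red hi [ 0.0421 -0.0275] lo [ 0.025  -0.0295] redLR [0.034  0.0314] [ 0.0341 -0.031 ] orange hi,lo [-0.0181  0.0268] [-0.0301  0.0279]
23.0 carrier far top [0.0421 0.0002] W [0.0336 0.0224] [ 0.0336 -0.022 ] red hi [ 0.0417 -0.0272] lo [ 0.0244 -0.0293] redLR [0.0336 0.0311] [ 0.0336 -0.0307] orange hi,lo [-0.02   0.027] [-0.0325  0.0281]
25.0 carrier far top [0.0421 0.0002] W [0.0334 0.0222] [ 0.0335 -0.0218] red hi [ 0.0414 -0.0269] lo [ 0.0238 -0.0291] redLR [0.0331 0.0308] [ 0.0332 -0.0304] orange hi,lo [-0.022   0.0271] [-0.0352  0.0284]
```

View pics/v9.png

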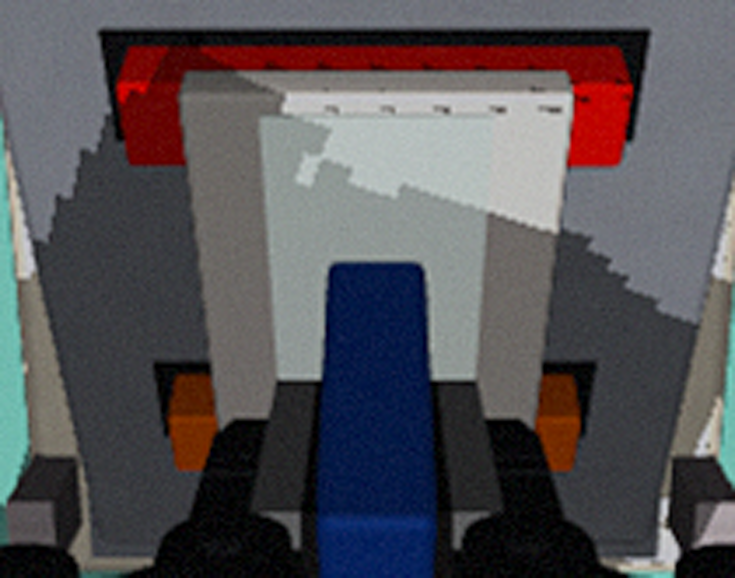

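The crop shows the red bar's top face at rows 83–165 and its back face at 45–83. The orange top is at rows 415–470, and the carrier's upper end face at 72–92. I recompute with these face boundaries.

```bash
cat >> cen.py <<'E'
    V=lambda y:135+y/3.5
    U=lambda x:215+x/3.5
    h=lambda x,y,z=0:hit(U(x),V(y),z)
    print('B',np.degrees(t).round(),'end under',h(375,72),'end top',h(375,92,.006),'red',h(625,83)[0],h(625,165)[0],'red w',h(118,83)[1]-h(632,83)[1],'orange',h(575,415)[0],h(575,470)[0],'or w',h(170,415)[1]-h(580,415)[1])
    # protrusion: back foot of bar on stage vs top edge
E
python3 cen.py | grep ^B
```

```text
B 21.0 end under [0.0386 0.0002] end top [0.0393 0.0002] red 0.0371 0.0254 red w 0.0611 orange -0.0184 -0.0302 or w 0.060200000000000004
B 23.0 end under [0.0381 0.0002] end top [0.0392 0.0002] red 0.0367 0.0249 red w 0.0605 orange -0.0203 -0.0327 or w 0.060399999999999995
B 25.0 end under [0.0378 0.0002] end top [0.0391 0.0002] red 0.0363 0.0243 red w 0.059899999999999995 orange -0.0224 -0.0353 or w 0.0608
```

```bash
python3 - <<'E'
import numpy as np
from m import *
c=grab('wrist');im,K,Rc,o=c
U=lambda x:215+x/3.5
V=lambda y:135+y/3.5
e=np.array([-np.sin(-.336),-0,0])
def tilt(xa,xb,ya,xc,xd,yc):
    ki=np.linalg.inv(K);r=[]
    for x0,x1,y in((xa,xb,ya),(xc,xd,yc)):
        z=K[0,0]/((x1-x0)/3.5);r.append(Rc@(ki@[U((x0+x1)/2),V(y),1])*z)
    d=r[0]-r[1];L=np.linalg.norm(d)
    return np.degrees(np.arcsin(d[2]/L)).round(2),'W',(.056/L).round(4)
print('bar tops',tilt(118,632,83,170,580,415))
print('slots',tilt(100,650,30,155,595,362))
for k in(-2,2): print(tilt(118,632+k,83,170,580,415),tilt(100,650+k,30,155,595,362))
E
python3 st.py
```

```text
bar tops (np.float64(23.16), 'W', np.float64(0.0592))
slots (np.float64(23.81), 'W', np.float64(0.0652))
(np.float64(22.69), 'W', np.float64(0.0595)) (np.float64(23.34), 'W', np.float64(0.0655))
(np.float64(23.63), 'W', np.float64(0.0589)) (np.float64(24.27), 'W', np.float64(0.0649))
16.6333 [0.5395 0.193  0.1009] [-4.95 -1.3   4.79] Fn 6.41 [-0.211  0.989 -0.009]
```

The carrier plane (23.2°) and stage (23.8°) agree within about 0.01 rad. The total force is about 6–7 N, so both bars are near half travel, and the carrier is about 3 mm off centre. I hand it in.

```bash
python3 -c "
from cell import workorder
print(workorder.sign_off())"
```

```text
the job is handed in; nothing more can be done
None
```

I handed the job in with the blue-tabbed carrier still gripped and held on both sprung bars: within about 0.6° of parallel, about 3 mm off centre along the slope, each bar near half travel (5 mm) by force; the sign-off returned no verdict.

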